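# Lift a check weight on the hook and show it to the inspection camera

## Robot

A 6-joint arm with a two-finger parallel gripper is mounted at the origin on the work surface. World frame = base frame: x ahead of the robot, y to its left, z up, the work surface at z = 0. Lengths are in mm, angles in rad, forces in N, time in s.
With the tool pointing down it reaches from about 300 to 775 mm from the base axis. Payload 14.6 kg.
Tool frame: the origin (TCP) lies between the finger pads, 19 mm behind the fingertips; this is the grasp point; z points along the fingers, y is the line along which they close (so a half turn about z gives the same grasp; the last joint's range is limited). The gripper opens to 94 mm and grips with 3 to 60 N. Pads are 16 mm wide; open, the fingers measure 119 mm over their backs; the gripper's body (75 mm by 177 mm) begins 78 mm behind the grasp point.
Start: joints at [-1.329, 0.3, 1.521, -0, 1.321, -0.067], TCP at [167.147, -523.977, 224.246] pointing down, gripper open.
Joint ranges: [-3.03, 3.03], [-0.79, 2.21], [0.23, 2.52], [-1.04, 4.18], [0, 3.07], [-2.55, 2.55]. Speed limits (rad/s): [2.22, 2.22, 2.57, 3.14, 3.14, 3.14].

## Interface

Orientations are given as [roll, pitch, yaw] about the fixed x, y, z axes, in that order (R = Rz(yaw) Ry(pitch) Rx(roll)).
In Python, from cell import manip, camera, get_calibration gives the robot as it stands. The module is installed in compiled form; this text tells all that it offers.
- The arm moves only by the tool jog_arm, never from a script. Its argument "plan" is one flat list of numbers, 6 for each row, row after row: the shift along the world's x, y, z in m, then the turn, a rotation vector about the world's x, y, z in degrees. A call has 1 to 20 rows; each row is the pose to reach, as a shift and turn from the pose commanded when the call began; what a row does not reach only later rows make up. A row lasts 1/10 s, in which the tool goes at most 50 mm and 8.59 degrees, less where a joint would pass 70% of its speed; a pose out of reach is approached as far as the arm can. A call with a gripper value outside its range is refused whole. "claw" is the finger opening in m, from 0 to 0.094, set as the call begins (left out, the last holds). The fingers move at their own pace and stop on an object; "force" is the grip in N (left out, the last holds). Time passes only in rows, so rows that repeat a pose let the fingers close. It gives the time, the measured TCP pose, the force, the opening and the grip force at its end, in the units of the state.
- manip.read_state(): the state, without advancing time (a new reading comes with each control period).
- camera(name): name is "side" or "top" or "wrist"; returns (picture, depth): 400x640x3 uint8, red, green, blue; 400x640 float32, mm along the optical axis (not along the pixel's ray), 0 where there is no reading.
- get_calibration(name): a dict with "fx", "fy", "cx", "cy" (pixels), "origin" and "attitude" of the camera in the world. Camera axes: x right, y down, z forward; pixel columns grow to the right and rows downward; lengths in mm; the calibration is good to about 2 mm. A picture is of the moment at which its call begins: read the wrist's pose just before it. get_calibration takes no time and is no camera call; for the wrist camera it gives the pose at the moment of the call.
- manip.sign_off(): hands the job in; it is judged then, once.
The state is a dict: "clock": time; "joints": joint angles; "qd": joint speeds; "effort": joint torques, N m; "eef_pos": TCP position; "eef_rot": TCP orientation; "wrist_force": force on the tool from outside, world axes, zero at the start; "moment": the same for the moment, N m; "finger_gap": finger opening in mm; "finger_force": force on a finger pad.
Only numpy, scipy, OpenCV 4.12 (cv2) and the standard library are available. Lean on these libraries where they do the work, as an engineer would, in place of code of your own. Each camera call takes 0.05 s, during which the arm holds its last target. There are 200 camera calls.

## Task

Take the lifting hook out of its fork stand, pass its prong through the eye of the middle-sized of the three check weights and lift the weight off the wooden block with it; the gripper itself must never touch a weight, and the other two weights, the bottle, the carton and the camera stay as they are. Finish while still holding the hook, with the weight hanging still and plumb straight in front of the inspection camera: the middle of its round body level with the lens and on the lens's line of sight, about 80 mm from the lens, and the prong pointing at the lens so that the hook's shaft is behind the weight. Do not put it down or let go at the end.

Things in the scene. Friction and masses are not known exactly. Their poses are not given: they have to be found in the camera images.
- hook: Upright steel hook, 120 g. Origin: foot of the shaft, where the prong starts; z up the shaft, x the prong's way. Prong: straight 5 mm rod from the origin to (50, 0, 10) mm, rising to its tip. Shaft 8 mm thick to z=70; collar 34x34 mm, z=70 to 76, rests on the fork; black square grip 14x14 mm (sides along x, y), z=76 to 150: grip it from above, TCP about z=120.
- hook_tip (a point): Centre of the prong's round tip, at (50, 0, 10) mm in the hook's frame.
- stand: Fixed fork stand. Origin: on the table below the hook's shaft. Two level arms along x, 44 mm wide overall, top z=100 mm, 16 mm slot between them from x=-28 mm to its open end at x=22 mm; upright at x=-36 mm. The hook hangs by its collar, shaft at the origin, prong along +x, hook origin at z=30 mm; lifted straight up, the prong passes through the slot.
- block: Fixed wooden block 130 (x) x 290 (y) x 12 mm high with a dark pad on top, origin under its centre. The three weights stand on it in a row along y, 90 mm apart, in any order.
- weight_mid: The middle-sized weight, about 200 g: steel cylinder 34 mm across, 28 mm high, with an upright ring (eye) on top, to 59 mm. Origin: centre of its underside; z up; x is the eye's axis, the way a rod passes through it. All three weights have the same ring: bar 5 mm thick, hole 20 mm across.
- weight_mid_eye (a point): Centre of the eye's hole of the middle-sized weight, 44 mm above its underside.
- weight_mid_centre (a point): Middle of the round body of the middle-sized weight, 14 mm above its underside, on its axis.
- weight_small: The small weight, 100 g, to be left alone: cylinder 26 mm across, 24 mm high, ring to 55 mm. Origin: centre of its underside.
- weight_large: The large weight, 500 g, to be left alone: cylinder 46 mm across, 38 mm high, ring to 69 mm. Origin: centre of its underside.
- lens (a point): Centre of the inspection camera's round front lens, 34 mm across, 120 to 160 mm above the table. x is level and points from the lens back into the camera (it looks along -x); z up. The head, 50 mm wide and 46 mm high about the lens axis, starts 22 mm behind the lens; the fixed foot 23 mm behind it; the column, to z=244 mm, 103 mm behind it.
- head (a joint): Height setting of the camera head on its column, m: the lens is this much above 120 mm. Stiff; leave it as it is.
- bottle: Brown bottle 56 mm across and 120 mm high, to be left alone. Origin: centre of its underside.
- pad: Flat carton 100 x 150 x 20 mm, to be left alone. Origin: centre of its underside.

How it is judged:
By the outcome, as a careful person would: the job done as asked, in the order asked, and still so for the second after the job is handed in, while the arm keeps its last pose, push and grip.
It also fails if it takes over 64 s, if anything falls off the work surface, if the arm or the gripper's body presses on something with over 40 N, if the wrist force passes 120 N, or if a joint passes its speed limit or range.

## Working session

There is one attempt and no reset: what is moved stays moved. The work goes in short steps, Python scripts to look and compute and a tool call to move; the robot and the scene stay as the last step left them, time stands still between calls to the robot, and variables do not carry over. Pictures are saved under pics/ and viewed, at most 11 in all, crops included, and the job is handed in when it is done.

Besides the shell and the picture viewer there is one more tool, called after ">>>" in YAML: its name, and indented under it one key for each argument. jog_arm: Moves the arm, as the interface text tells. Its arguments: {"type":"object","properties":{"plan":{"type":"array"},"claw":{"type":"number"},"force":{"type":"number"}},"required":["plan"]}

```bash
mkdir -p pics; cat > h.py <<'E'
import numpy as np, cv2
from cell import manip, camera, get_calibration
from scipy.spatial.transform import Rotation as R
def att(a):
    a=np.array(a,float)
    return a if a.shape==(3,3) else (R.from_euler('xyz',a).as_matrix() if a.size==3 else R.from_quat(a).as_matrix())
def cloud(name,save=None):
    c=get_calibration(name); p,d=camera(name)
    v,u=np.mgrid[:400,:640]
    P=np.stack([(u-c['cx'])/c['fx']*d,(v-c['cy'])/c['fy']*d,d],-1)@att(c['attitude']).T+np.array(c['origin'])
    P[d==0]=np.nan
    if save: cv2.imwrite('pics/'+save,p[...,::-1])
    np.savez('/tmp/'+name,p=p,d=d,P=P)
    return p,d,P
E
python3 - <<'E'
from h import *
for n in ('side','top'):
    print(n,get_calibration(n)); cloud(n,n+'0.png')
s=manip.read_state();print(s)
a=cv2.imread('pics/side0.png');b=cv2.imread('pics/top0.png')
E
```

```text
side {'fx': 430.31865837041323, 'fy': 430.31865837041323, 'cx': 326.8756806001438, 'cy': 205.02149454177635, 'origin': array([312.69887396, 829.94422836, 766.9471983 ]), 'attitude': array([-2.20832877,  0.01500849, -2.85314324])}
top {'fx': 363.31138552229163, 'fy': 363.31138552229163, 'cx': 322.18593867389325, 'cy': 197.54364717179536, 'origin': array([ 404.28505918,  -17.56513339, 1041.72636632]), 'attitude': array([-2.98683514, -0.00598948, -1.54237626])}
{'clock': 0.1, 'joints': array([-1.32862711e+00,  3.00407662e-01,  1.52150647e+00, -1.18387702e-05,
        1.32073166e+00, -6.65933312e-02]), 'qd': array([ 0.00024264, -0.00321029, -0.00083827,  0.00122988, -0.0011988 ,
        0.00085802]), 'effort': array([ 1.09152374e-03, -5.32644045e+01, -3.53284514e+01,  7.09357182e-02,
        2.34783848e-02, -8.21177673e-05]), 'eef_pos': array([ 167.07909306, -523.77752838,  223.75268983]), 'eef_rot': array([-3.14054109e+00, -5.86381028e-05,  3.08765457e-01]), 'wrist_force': array([-1.05600897,  0.80626845, -0.36994836]), 'moment': array([-0.02295285,  0.00276658, -0.00901973]), 'finger_force': 0.0, 'finger_gap': 93.64721572537192}
```

View pics/side0.png

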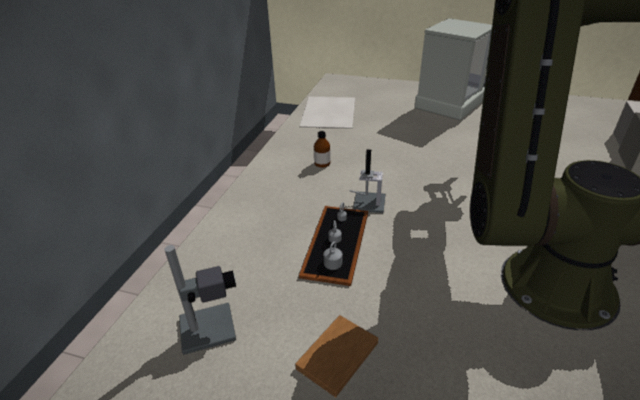

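View pics/top0.png

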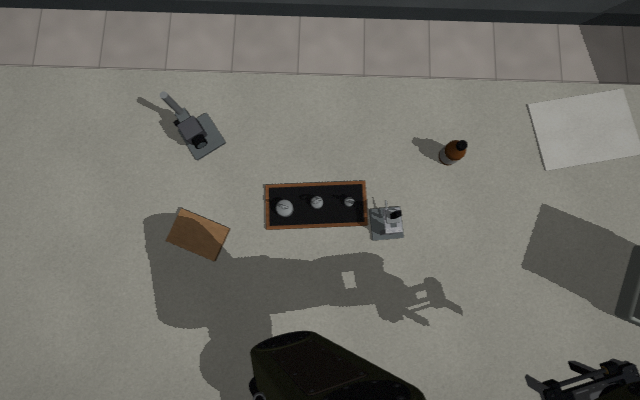

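Side: camera at (205,290), the three weights at about (342,215), (335,235), (333,258) from small to large, hook and stand at (370,190). Top: large (285,208), mid (317,202), small (349,202), stand (388,222), camera (190,135).

```bash
python3 - <<'E'
from h import *
np.set_printoptions(precision=1,suppress=True)
t=np.load('/tmp/top.npz');s=np.load('/tmp/side.npz')
for nm,P,pts in (('top',t['P'],dict(L=(285,208),M=(317,202),S=(349,202),grip=(396,214),blk0=(266,187),blk1=(364,183),blk2=(269,227),blk3=(366,222),bottle=(461,146),lenscam=(200,141),head=(190,128),col=(167,97),foot0=(209,117),foot1=(223,138),foot2=(200,157),pad=(198,234))),
 ('side',s['P'],dict(L=(333,260),M=(335,237),S=(342,216),grip=(368,152),grip2=(368,165),lens=(232,279),head=(210,284),col=(172,250)))):
  for k,(u,v) in pts.items(): print(nm,k,P[v,u])
def clus(P,m,nm):
  q=P[m&~np.isnan(P[...,0])]; print(nm,len(q),q.mean(0),q.min(0),q.max(0))
for nm,d in(('top',t),('side',s)):
  P=d['P'];p=d['p'].astype(int)
  g=(p.max(-1)<45)&(P[...,2]>105)&(P[...,2]<200)&(abs(P[...,0]-P[214,396][0] if nm=='top' else P[...,0]-s['P'][160,368][0])<40)
  yy=s['P'][160,368][1]
  clus(P,g&(abs(P[...,1]-yy)<40),nm+' grip')
a=cv2.imread('pics/side0.png')[140:360,160:400];b=cv2.imread('pics/top0.png')[85:245,140:410]
a=cv2.resize(a,None,fx=2.5,fy=2.5,interpolation=2);b=cv2.resize(b,None,fx=2.9,fy=2.9,interpolation=2)
cv2.imwrite('pics/b.png',b)
E
```

```text
top L [526.6  81.9  53.7]
top M [546.9  -5.1  45.9]
top S [550.8 -94.4  36.6]
top grip [ 504.3 -196.2  179.7]
top blk0 [590.4 142.9  15.3]
top blk1 [ 611.5 -138.9   10. ]
top blk2 [476.3 129.   11.3]
top blk3 [ 498.2 -145.3   14.5]
top bottle [ 696.3 -380.5  119.6]
top lenscam [681.3 297.3 145. ]
top head [712.4 322.8 152.6]
top col [754.8 348.1 242. ]
top foot0 [795.9 322.4  14.4]
top foot1 [733.1 276.9  13.3]
top foot2 [673.9 339.8  12.7]
top pad [450.5 325.2  19.7]
side L [522.8 108.3  45.9]
side M [544.5  13.1  34.4]
side S [550.9 -81.6  31. ]
side grip [ 507.4 -191.6  179.8]
side grip2 [ 505.8 -192.8  137.9]
side lens [673.1 311.2 142.5]
side head [702.5 343.  152.5]
side col [751.9 359.8 243.8]
top grip 68 [ 505.7 -198.7  156.4] [ 500.1 -206.5  107.4] [ 513.  -194.9  181.7]
side grip 98 [ 507.2 -195.5  146.9] [ 501.3 -205.4  108.5] [ 513.7 -188.7  181.1]
```

View pics/b.png

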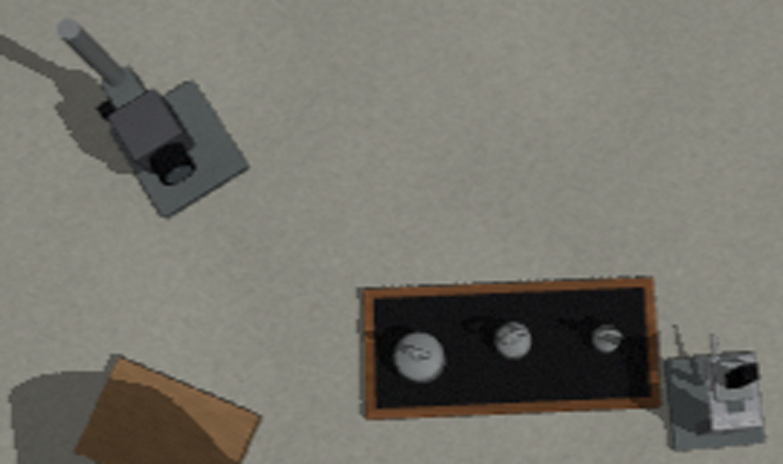

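Enlarged top view: camera's lens faces down right (toward −x,−y); the hook's prong sticks out in +x from the stand at about (714,345); eyes are too small to read here, so I use the wrist camera.

```bash
python3 - <<'E'
from h import *
np.set_printoptions(precision=3,suppress=True)
s=manip.read_state();c=get_calibration('wrist')
T=R.from_euler('xyz',s['eef_rot']).as_matrix()
print(T.T@(c['origin']-s['eef_pos']));print(T.T@att(c['attitude']),c['fx'],c['cx'],c['cy'])
E
```

```text
[  78.496   -1.316 -160.864]
[[ 0.    -0.963 -0.269]
 [ 1.    -0.     0.001]
 [-0.001 -0.269  0.963]] 310.4433986716642 318.76752394032064 193.67043367511593
```

>>> jog_arm:
  plan: [0.01,0.03,0.03,0,0,7,0.03,0.07,0.06,0,0,14,0.05,0.11,0.08,0,0,21,0.08,0.15,0.1,0,0,29,0.11,0.19,0.12,0,0,37,0.14,0.23,0.14,0,0,45,0.17,0.27,0.15,0,0,53,0.2,0.31,0.16,0,0,61,0.23,0.35,0.16,0,0,67,0.26,0.38,0.16,0,0,72,0.28,0.41,0.16,0,0,72,0.28,0.42,0.16,0,0,72,0.28,0.42,0.16,0,0,72,0.28,0.42,0.16,0,0,72]

```text
clock: 1.5
eef_pos: [446.7, -104.6, 384.2]
eef_rot: [-3.141, 0.0, 1.565]
wrist_force: [0.5, -0.4, -0.2]
finger_gap: 93.7
finger_force: 0.0
```

```bash
python3 - <<'E'
from h import *
p,d,P=cloud('wrist','w1.png')
E
```

```text
(no output)
```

View pics/w1.png

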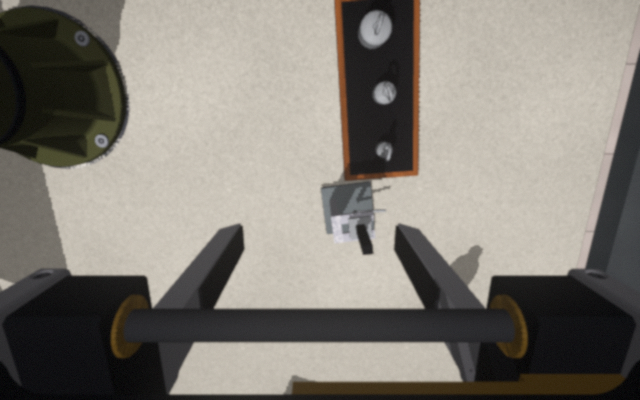

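Wrist view: block with large (377,28), mid (385,92), small (385,150); stand at (348,205), hook grip (364,238), prong pointing right (+x) to about (385,211).

```bash
python3 - <<'E'
from h import *
np.set_printoptions(precision=1,suppress=True)
P=np.load('/tmp/wrist.npz')['P']
X,Y,Z=P[...,0],P[...,1],P[...,2]
def sel(nm,m):
  q=P[m]; 
  if len(q)<4: print(nm,len(q));return q
  w,v=np.linalg.eigh(np.cov(q[:,:2].T)); print(nm,len(q),q.mean(0),q.min(0),q.max(0),'main ang',np.degrees(np.arctan(v[1,1]/v[0,1])),np.sqrt(w))
  r=cv2.minAreaRect(q[:,:2].astype(np.float32));print('   rect',np.array(r[0]),np.array(r[1]),r[2]);return q
near=(abs(X-505)<70)&(abs(Y+195)<60)
sel('grip',near&(Z>112)&(Z<200)); sel('griptop',near&(Z>172)&(Z<190));sel('fork',near&(Z>90)&(Z<105));sel('collar',near&(Z>=103)&(Z<111))
sel('prong',near&(Z>25)&(Z<60)&(X>512)); sel('foot',near&(Z>5)&(Z<25))
sel('block',(abs(X-545)<90)&(Y>-165)&(Y<160)&(Z>7)&(Z<22))
for n,x,y,b in(('S',551,-94,36),('M',547,-5,40),('L',525,85,50)):
  k=(np.hypot(X-x,Y-y)<32)
  sel(n+'ring',k&(Z>b+5)); sel(n+'all',k&(Z>25))
E
```

```text
grip 339 [ 506.6 -197.7  158.5] [ 500.2 -209.1  112.3] [ 514.6 -193.6  182.2] main ang 40.62776619886416 [3.8 4.5]
   rect [ 507.8 -201.4] [14.2 14.8] 7.887855052947998
griptop 139 [ 507.4 -200.2  179.3] [ 500.3 -209.1  172.3] [ 514.6 -193.7  182.2] main ang 73.89565047058582 [4.1 4.4]
   rect [ 507.8 -201.5] [13.9 14.7] 6.660490989685059
fork 619 [ 488.9 -199.6  100.3] [ 464.4 -228.1   91.1] [ 531.4 -177.3  104.9] main ang 26.55032705623756 [14.5 19.8]
   rect [ 497.8 -202.8] [63.9 44.8] 7.170151710510254
collar 343 [ 506.3 -198.1  106.4] [ 465.9 -225.   103. ] [ 526.2 -183.2  110.9] main ang 23.47007707834564 [ 9.7 11.6]
   rect [ 496.1 -204.3] [58.2 37.7] 5.590545654296875
prong 57 [ 539.3 -196.8   38.7] [ 512.4 -200.5   31.8] [ 559.3 -193.7   43.5] main ang 5.030738601793315 [ 1.1 14.8]
   rect [ 535.9 -197.4] [47.3  4. ] 5.251887321472168
foot 1879 [ 501.  -180.3   10.8] [ 448.1 -251.5    5. ] [ 574.7 -135.    24.9] main ang 42.14946230568437 [21.9 34.4]
   rect [ 515.8 -189. ] [129.1 112.3] 7.057758808135986
block 12812 [543.4  -4.5  12.6] [ 455.3 -165.     7.1] [618.2 131.1  2
[... 361 characters left out ...]
5 [6.9 7.5]
   rect [545.  -88.3] [25.4 44.9] 58.492408752441406
Mring 119 [549.2  -3.6  59.8] [542.7 -17.4  45.3] [555.7   9.6  71.3] main ang -67.76074856482292 [1.4 7.7]
   rect [549.7  -3.9] [ 5.  29.6] 22.25090980529785
Mall 398 [547.2  -4.2  43.9] [533.1 -20.1  25.2] [566.   12.8  71.3] main ang -83.5708660410755 [7.9 8.4]
   rect [549.5  -3.6] [32.8 32.4] 32.28592300415039
Lring 117 [529.   84.7  72.6] [524.2  71.9  55.1] [534.1  98.7  82.3] main ang 77.62075289602129 [1.4 7.9]
   rect [529.3  85.2] [27.1  5.7] 77.0435791015625
Lall 936 [527.7  83.2  50. ] [507.   62.9  25.6] [552.6 108.4  82.3] main ang 69.72201280583697 [11.4 11.6]
   rect [529.4  85.6] [45.2 44.8] 62.44316482543945
```

>>> jog_arm:
  plan: [0.02,-0.03,0,0,0,3,0.04,-0.06,-0.02,0,0,6,0.055,-0.085,-0.04,0,0,6.8,0.0605,-0.097,-0.07,0,0,6.8,0.0605,-0.097,-0.1,0,0,6.8,0.0605,-0.097,-0.13,0,0,6.8,0.0605,-0.097,-0.16,0,0,6.8,0.0605,-0.097,-0.185,0,0,6.8,0.0605,-0.097,-0.21,0,0,6.8,0.0605,-0.097,-0.225,0,0,6.8,0.0605,-0.097,-0.234,0,0,6.8,0.0605,-0.097,-0.234,0,0,6.8,0.0605,-0.097,-0.234,0,0,6.8]

```text
clock: 2.85
eef_pos: [507.7, -201.6, 151.1]
eef_rot: [3.141, 0.001, 1.683]
wrist_force: [-0.5, 0.6, -0.0]
finger_gap: 94.4
finger_force: 0.0
```

```bash
python3 - <<'E'
from h import *
np.set_printoptions(precision=1,suppress=True)
s=manip.read_state();print(s['eef_pos'],s['eef_rot']*57.3)
p,d,P=cloud('wrist','w2.png')
X,Y,Z=P[...,0],P[...,1],P[...,2]
def sel(nm,m):
  q=P[m]; 
  if len(q)<4: print(nm,len(q));return
  r=cv2.minAreaRect(q[:,:2].astype(np.float32));print(nm,len(q),q.min(0),q.max(0),'   rect',np.array(r[0]),np.array(r[1]),r[2])
near=(abs(X-507)<12)&(abs(Y+201)<12)
sel('griptop',near&(Z>172)&(Z<190)); sel('grip',near&(Z>112)&(Z<190))
near=(abs(X-505)<70)&(abs(Y+195)<60)
sel('prong',near&(Z>25)&(Z<60)&(X>535))
k=(np.hypot(X-549.6,Y+3.7)<25);sel('Mring',k&(Z>47)&(Z<80));sel('M',k&(Z>35))
E
```

```text
[ 507.7 -201.6  151.1] [180.    0.   96.5]
griptop 968 [ 500.6 -209.2  172. ] [ 515.5 -193.3  182. ]    rect [ 508.2 -201.4] [13.8 14.8] 6.8066253662109375
grip 1956 [ 500.5 -209.2  112.1] [ 515.5 -193.3  182. ]    rect [ 508.1 -201.4] [14.  14.8] 6.964791774749756
prong 138 [ 536.8 -200.1   36.8] [ 559.4 -193.2   43.5]    rect [ 548.  -196.4] [22.5  5. ] 8.799959182739258
Mring 0
M 0
```

View pics/w2.png

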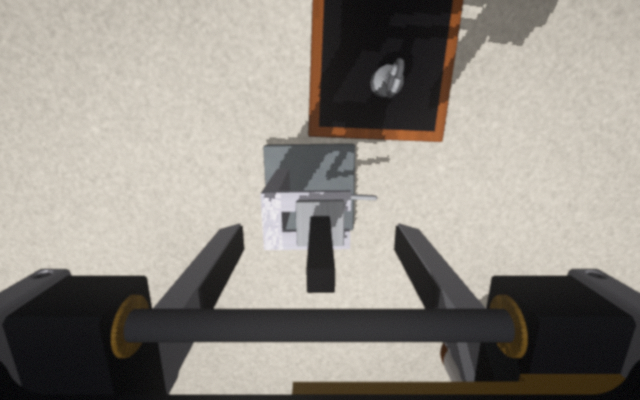

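Grip (320,250) is centred between the fingers, prong (362,198) free along the slot. Close and lift straight up.

>>> jog_arm:
  plan: [0,0,0,0,0,0,0,0,0,0,0,0,0,0,0,0,0,0,0,0,0,0,0,0,0,0,0,0,0,0,0,0,0,0,0,0,0,0,0,0,0,0,0,0,0,0,0,0,0,0,0,0,0,0,0,0,0,0,0,0]
  claw: 0.0
  force: 45

```text
clock: 3.9
eef_pos: [507.7, -201.0, 150.3]
eef_rot: [3.142, 0.0, 1.684]
wrist_force: [-0.8, -0.7, 0.2]
finger_gap: 17.0
finger_force: 0.0
```

>>> jog_arm:
  plan: [0,0,0.01,0,0,0,0,0,0.025,0,0,0,0,0,0.045,0,0,0,0,0,0.065,0,0,0,0,0,0.085,0,0,0,0,0,0.105,0,0,0,0,0,0.12,0,0,0,0,0,0.13,0,0,0,0,0,0.13,0,0,0,0,0,0.13,0,0,0]

```text
clock: 4.9
eef_pos: [507.5, -200.9, 279.8]
eef_rot: [-3.141, -0.0, 1.684]
wrist_force: [-1.0, 0.5, -1.5]
finger_gap: 13.6
finger_force: 45.0
```

```bash
python3 - <<'E'
from h import *
np.set_printoptions(precision=2,suppress=True)
s=manip.read_state();print(s['eef_pos'],s['wrist_force'])
p,d,P=cloud('wrist','w3.png')
T=R.from_euler('xyz',s['eef_rot']).as_matrix()
Q=(P-s['eef_pos'])@T   # tool frame
X,Y,Z=Q[...,0],Q[...,1],Q[...,2]
k=(abs(Y)<8)&(abs(X)<14)&(Z<0)
q=Q[k];print('grip',len(q),q.min(0),q.max(0))
k=(Y>10)&(Y<60)&(abs(X)<12)&(Z>85)&(Z<150); q=Q[k];print('prong',len(q),q.min(0),q.max(0))
if len(q)>9:
  l=cv2.fitLine(q.astype(np.float32),cv2.DIST_HUBER,0,.01,.01).ravel();print(l)
k=(abs(Y)<18)&(abs(X)<18)&(Z>30)&(Z<60);q=Q[k];print('collar',len(q),q.min(0),q.max(0),np.median(q[:,2]) if len(q) else 0)
k=(abs(Y)<14)&(X>6)&(X<16)&(Z>30)&(Z<60);q=Q[k]
A=np.c_[q[:,:2],np.ones(len(q))];print('collar plane',np.linalg.lstsq(A,q[:,2],rcond=None)[0])
E
```

```text
[ 507.5  -200.92  279.77] [-1.    0.49 -1.49]
grip 1935 [ -8.68  -7.99 -53.08] [10.26  8.   -0.01]
prong 248 [ -3.75  10.25 108.03] [  1.32  51.02 118.97]
[  0.     0.98  -0.2   -0.84  30.72 113.32]
collar 1124 [ -1.52 -17.05  30.  ] [16.14 16.37 50.04] 45.44735120063573
collar plane [ 0.26  0.01 42.54]
```

View pics/w3.png

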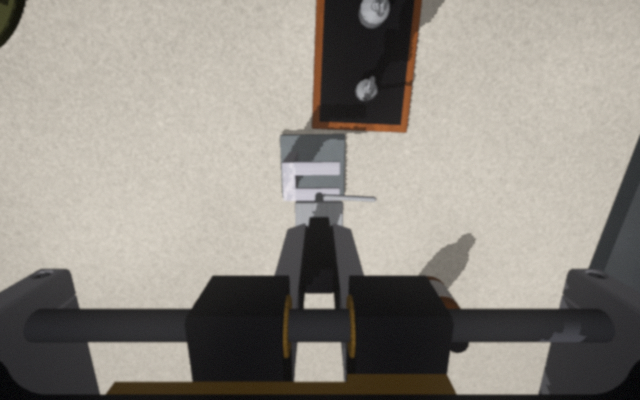

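Hook held straight; prong runs (320,197)→(375,199), matching the nominal geometry (origin about 121 mm below TCP). Go to the pre-insertion pose 75 mm before the eye.

>>> jog_arm:
  plan: [-0.003,0.017,0,0,0,1,-0.008,0.042,0,0,0,4,-0.013,0.075,0,0,0,7,-0.018,0.11,0,0,0,11,-0.024,0.14,0,0,0,14,-0.027,0.16,-0.01,0,0,15.8,-0.0275,0.169,-0.03,0,0,15.8,-0.0275,0.169,-0.055,0,0,15.8,-0.0275,0.169,-0.08,0,0,15.8,-0.0275,0.169,-0.1,0,0,15.8,-0.0275,0.169,-0.11,0,0,15.8,-0.0275,0.169,-0.113,0,0,15.8,-0.0275,0.169,-0.113,0,0,15.8,-0.0275,0.169,-0.113,0,0,15.8]

```text
clock: 6.35
eef_pos: [480.5, -31.9, 168.1]
eef_rot: [3.14, 0.001, 1.96]
wrist_force: [-0.0, -0.4, -1.2]
finger_gap: 14.3
finger_force: 45.0
```

```bash
cat > m.py <<'E'
from h import *
import sys
np.set_printoptions(precision=2,suppress=True)
s=manip.read_state();print(s['eef_pos'],s['eef_rot']*57.3,s['wrist_force'])
p,d,P=cloud('wrist',sys.argv[1])
a=s['eef_rot'][2]-np.pi/2; x=np.array([np.cos(a),np.sin(a),0]);y=np.array([-x[1],x[0],0])
H=(P-s['eef_pos'])@np.c_[x,y,[0,0,1]]  # hook axes about TCP
k=(H[...,0]>10)&(H[...,0]<56)&(abs(H[...,1])<9)&(abs(H[...,2]+115)<16)
q=H[k];l=cv2.fitLine(q.astype(np.float32),cv2.DIST_HUBER,0,.01,.01).ravel();print('prong',len(q),q.min(0),q.max(0),l[:3]/l[0],'at25',l[3:]+(25-l[3])*l[:3]/l[0])
X,Y,Z=P[...,0],P[...,1],P[...,2]
k=np.hypot(X-549.6,Y+3.7)<24
q=P[k&(Z>46)&(Z<80)]
if len(q):
  r=cv2.minAreaRect(q[:,:2].astype(np.float32));print('ring',len(q),q.max(0)[2],np.percentile(q[:,2],95),r);print('ring in hook axes',(np.r_[r[0],0]-s['eef_pos'])@x,(np.r_[r[0],0]-s['eef_pos'])@y, 'hook yaw',a*57.3)
q=P[k&(Z>32)&(Z<46)]
if len(q): print('body',cv2.minEnclosingCircle(q[:,:2].astype(np.float32)),np.median(q[:,2]))
E
python3 m.py w4.png
```

```text
[480.48 -31.95 168.13] [179.95   0.04 112.31] [-0.02 -0.41 -1.21]
prong 246 [  10.74   -3.8  -119.28] [  51.53    1.47 -108.65] [ 1.   -0.    0.21] at25 [  25.     -0.84 -114.5 ]
ring 305 71.88100996643101 70.87012826237176 ((545.8778076171875, -8.207635879516602), (29.904296875, 24.61701011657715), 54.44392776489258)
ring in hook axes 69.5160530912884 -2.8525945447977255 hook yaw 22.301503244415542
body ((549.823486328125, -3.6282033920288086), 17.05229949951172) 38.12410685352364
```

View pics/w4.png

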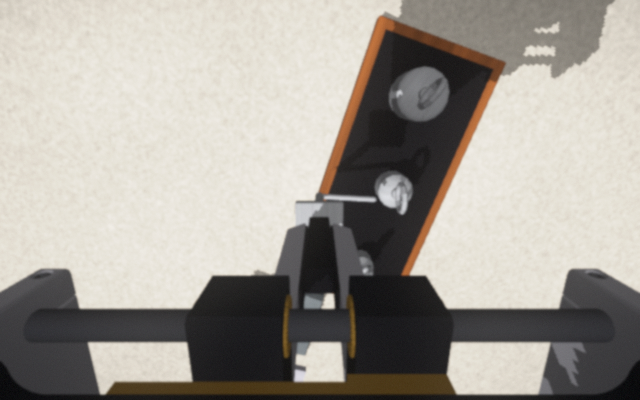

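Prong (325–377,198) points at the mid weight's ring (402,195). Recheck ring alone before entering.

```bash
python3 - <<'E'
from h import *
P=np.load('/tmp/wrist.npz')['P'];X,Y,Z=P[...,0],P[...,1],P[...,2]
e=np.array([.925,.379]);al=(X-549.8)*e[0]+(Y+3.6)*e[1];ac=-(X-549.8)*e[1]+(Y+3.6)*e[0]
k=(abs(al)<12)&(abs(ac)<20)&(Z>47)&(Z<80)
q=P[k];print(len(q),cv2.minAreaRect(q[:,:2].astype(np.float32)),al[k].mean(),ac[k].min(),ac[k].max(),np.sort(q[:,2])[-10:])
E
```

```text
279 ((549.7191162109375, -3.3802623748779297), (4.987029075622559, 28.73595428466797), 22.285930633544922) -0.43885310309526443 -14.128916122907986 14.596531575691044 [71.21984205 71.39188909 71.39402364 71.45165606 71.54442862 71.5602107
 71.68739703 71.69034079 71.72917933 71.88100997]
```

>>> jog_arm:
  plan: [0.0042,0.0028,0,0,0,0,0.0088,0.0047,0,0,0,0,0.0135,0.0066,0,0,0,0,0.0181,0.0085,0,0,0,0,0.0227,0.0104,0,0,0,0,0.0273,0.0123,0.001,0,0,0,0.032,0.0142,0.002,0,0,0,0.0366,0.0161,0.003,0,0,0,0.0412,0.018,0.004,0,0,0,0.0459,0.0199,0.005,0,0,0,0.0459,0.0199,0.005,0,0,0,0.0459,0.0199,0.005,0,0,0]

```text
clock: 7.6
eef_pos: [526.0, -12.0, 172.1]
eef_rot: [-3.141, -0.0, 1.96]
wrist_force: [-0.5, 0.2, -0.7]
finger_gap: 13.9
finger_force: 45.0
```

```bash
python3 m.py w5.png; python3 -c "
import cv2;a=cv2.imread('pics/w5.png')[150:270,270:430];cv2.imwrite('pics/w5c.png',cv2.resize(a,None,fx=4,fy=4,interpolation=2))"
```

```text
[525.99 -12.04 172.13] [-180.     -0.01  112.31] [-0.46  0.2  -0.74]
prong 380 [  10.55   -8.98 -130.99] [ 51.49   8.91 -99.56] [ 1.   -0.01  0.2 ] at25 [  25.     -0.59 -114.04]
ring 462 75.2180069281282 70.80376636271835 ((549.8093872070312, -2.2960853576660156), (42.475826263427734, 25.51427459716797), 47.73469161987305)
ring in hook axes 25.73172689948656 -0.023180442835709036 hook yaw 22.30150193467155
body ((550.1007080078125, -3.843001127243042), 17.154951095581055) 37.92488684863835
```

View pics/w5c.png

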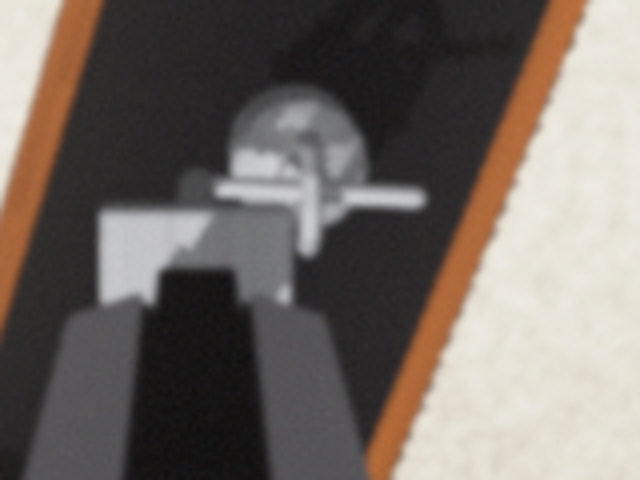

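The prong passes through the ring (crossing near crop (310,190)), tip out at (425,198). Lift slowly.

>>> jog_arm:
  plan: [0,0,0.003,0,0,0,0,0,0.006,0,0,0,0,0,0.008,0,0,0,0,0,0.01,0,0,0,0,0,0.012,0,0,0,0,0,0.015,0,0,0,0,0,0.02,0,0,0,0,0,0.028,0,0,0,0,0,0.038,0,0,0,0,0,0.05,0,0,0,0,0,0.064,0,0,0,0,0,0.078,0,0,0,0,0,0.092,0,0,0,0,0,0.106,0,0,0,0,0,0.12,0,0,0,0,0,0.132,0,0,0,0,0,0.142,0,0,0,0,0,0.148,0,0,0,0,0,0.15,0,0,0,0,0,0.15,0,0,0]

```text
clock: 9.65
eef_pos: [526.0, -12.1, 322.1]
eef_rot: [-3.141, -0.0, 1.96]
wrist_force: [-0.8, 0.1, -3.6]
finger_gap: 14.0
finger_force: 45.0
```

```bash
python3 - <<'E'
from h import *
np.set_printoptions(precision=1,suppress=True)
s=manip.read_state();print(s['eef_pos'],s['wrist_force'])
for n in('side','top'): cloud(n,n+'1.png')
cloud('wrist','w6.png')
a=cv2.imread('pics/side1.png')[170:370,150:410];b=cv2.imread('pics/w6.png')[130:330,220:480]
cv2.imwrite('pics/c6.png',np.vstack([cv2.resize(a,None,fx=1.5,fy=1.5,interpolation=2),cv2.resize(b,None,fx=1.5,fy=1.5,interpolation=2)]))
S=[(np.load('/tmp/side.npz'),'side'),(np.load('/tmp/top.npz'),'top')]
for f,n in S:
  P=f['P'];p=f['p'].astype(int);X,Y,Z=P[...,0],P[...,1],P[...,2]
  k=(np.hypot(X-715,Y-330)<95)&(Z>30)
  # head candidates
  m=k&(Z>200)&(Z<260);q=P[m];print(n,'col',len(q),q.mean(0),q.max(0)) 
  m=k&(Z>110)&(Z<185);q=P[m];print(n,'head',len(q),q.min(0),q.max(0),cv2.minAreaRect(q[:,:2].astype(np.float32)))
  m=(np.hypot(X-725,Y-330)<120)&(Z>8)&(Z<25);q=P[m];print(n,'foot',len(q),cv2.minAreaRect(q[:,:2].astype(np.float32)))
E
```

```text
[526.  -12.1 322.1] [-0.8  0.1 -3.6]
side col 237 [757.2 361.  226.7] [769.6 367.5 245. ]
side head 1547 [667.6 290.7 110. ] [767.7 376.9 184.9] ((720.6520385742188, 332.3306579589844), (111.50038146972656, 53.220638275146484), 38.7994270324707)
side foot 1847 ((740.011962890625, 343.5366516113281), (109.66634368896484, 103.11883544921875), 35.317535400390625)
top col 127 [756.7 352.9 230.5] [768.6 364.  246.9]
top head 803 [666.9 283.3 110.8] [768.9 372.5 184.4] ((718.89208984375, 327.46990966796875), (109.83181762695312, 52.55385971069336), 39.87504577636719)
top foot 720 ((739.15771484375, 341.595947265625), (112.66895294189453, 99.98181915283203), 34.8023681640625)
```

View pics/c6.png

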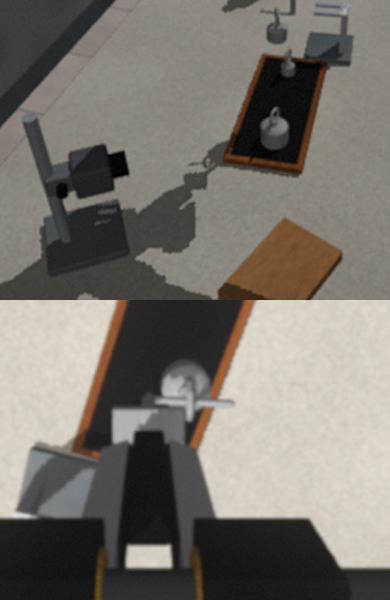

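Weight hangs on the prong, clear of the block (side crop (277,30)); the other two stand. Now fit the lens pose.

```bash
python3 - <<'E'
from h import *
np.set_printoptions(precision=1,suppress=True)
for n in('side','top'):
  f=np.load(f'/tmp/{n}.npz');P=f['P'];p=f['p'].astype(int);X,Y,Z=P[...,0],P[...,1],P[...,2]
  a=np.radians(35.2);c=np.array([757,357.])
  al=(X-c[0])*np.cos(a)+(Y-c[1])*np.sin(a);ac=-(X-c[0])*np.sin(a)+(Y-c[1])*np.cos(a)
  k=(abs(ac)<45)&(al>-125)&(al<15)&(Z>100)&(Z<190)
  h,e=np.histogram(Z[k],bins=np.arange(100,190,4));print(n,h)
  m=k&(al<-30)&(al>-85);zt=np.percentile(Z[m],98);print('head top',zt)
  mm=m&(Z>zt-3);q=P[mm];r=cv2.minAreaRect(q[:,:2].astype(np.float32));print('top face',len(q),r,'al',al[mm].min(),al[mm].max(),'ac',ac[mm].min(),ac[mm].max())
  mm=k&(al<-84);q=P[mm];print('lens barrel',len(q),'al',np.sort(al[mm])[[2,10]],'ac',ac[mm].min(),ac[mm].max(),np.median(ac[mm]),'z',Z[mm].min(),Z[mm].max())
  # front disc
  mm=k&(al<-99);q=P[mm];
  if len(q)>5: print('disc',len(q),q.mean(0),'ac',ac[mm].min(),ac[mm].max(),'z',Z[mm].min(),Z[mm].max())
E
```

```text
side [ 12  10  23  43  54  66  69  84 114 109 147 227 167 342  16  15  15  17
  15  14  15  14]
head top 154.7059155429481
top face 345 ((714.4236450195312, 325.5067138671875), (45.7922248840332, 49.26213836669922), 33.65886306762695) al -76.20049488189596 -30.024731751480374 ac -25.2804586769496 23.78151914051131
lens barrel 137 al [-99.4 -98.3] ac -15.807815963471505 17.59640743863146 9.582211846176435 z 118.14475039287834 148.46656353660853
top [  0   0   3   6   9  16  11  20  28  49  53 152 113 277  28   5   4   7
   8   5   8   4]
head top 156.6904815778326
top face 162 ((714.1658935546875, 323.91375732421875), (47.31321334838867, 48.34938430786133), 30.543935775756836) al -79.38955994410318 -31.044876700801268 ac -27.210441757062526 21.833305474875676
lens barrel 138 al [-102.2 -101.7] ac -18.97325415354547 14.701103269035997 -2.8762134657280036 z 115.5903517771884 151.73718889111115
disc 67 [676.5 296.6 134. ] ac -18.97325415354547 14.701103269035997 z 115.5903517771884 150.15925599714978
```

>>> jog_arm:
  plan: [0,0,0,0,0,0,0,0.002,0,0,0,0.1,0.001,0.006,0,0,0,0.3,0.002,0.013,-0.001,0,0,0.7,0.003,0.0235,-0.0015,0,0,1.3,0.005,0.037,-0.0025,0,0,2.1,0.007,0.0535,-0.0035,0,0,3,0.0095,0.072,-0.005,0,0,4,0.012,0.0925,-0.006,0,0,5.2,0.015,0.1135,-0.0075,0,0,6.4,0.018,0.1345,-0.009,0,0,7.5,0.0205,0.155,-0.01,0,0,8.7,0.023,0.1735,-0.0115,0,0,9.7,0.025,0.19,-0.0125,0,0,10.6,0.027,0.2035,-0.0135,0,0,11.4,0.028,0.214,-0.014,0,0,12,0.029,0.221,-0.0145,0,0,12.4,0.0298,0.225,-0.015,0,0,12.6,0.03,0.2268,-0.015,0,0,12.7,0.03,0.227,-0.015,0,0,12.7]

```text
clock: 11.8
eef_pos: [556.1, 214.7, 307.3]
eef_rot: [3.142, 0.0, 2.181]
wrist_force: [0.4, 0.4, -3.5]
finger_gap: 14.0
finger_force: 45.0
```

>>> jog_arm:
  plan: [0,0,0,0,0,0,0,0,0,0,0,0,0,0,0,0,0,0,0,0,0,0,0,0,0,0,0,0,0,0,0,0,0,0,0,0,0,0,0,0,0,0,0,0,0,0,0,0]

```text
clock: 12.6
eef_pos: [556.0, 214.9, 307.2]
eef_rot: [-3.142, -0.0, 2.182]
wrist_force: [-0.5, 0.6, -3.2]
finger_gap: 13.9
finger_force: 45.0
```

```bash
cat > f.py <<'E'
from h import *
import sys
np.set_printoptions(precision=1,suppress=True)
s=manip.read_state();print(s['clock'],s['eef_pos'],s['eef_rot']*57.3,s['wrist_force'])
a=s['eef_rot'][2]-np.pi/2; x=np.array([np.cos(a),np.sin(a),0]);y=np.array([-x[1],x[0],0])
for n in('wrist','side','top'):
  p,d,P=cloud(n,sys.argv[1]+n+'.png')
  H=(P-s['eef_pos'])@np.c_[x,y,[0,0,1]]; h0,h1,h2=H[...,0],H[...,1],H[...,2]
  print('==',n)
  k=(np.hypot(h0-25,h1)<26)&(h2<-133)&(h2>-180);q=H[k]
  if len(q)>5: print('body',len(q),cv2.minEnclosingCircle(q[:,:2].astype(np.float32)),q.min(0),q.max(0),'ztop',np.percentile(q[:,2],[90,98]))
  k=(abs(h0-25)<9)&(abs(h1)<18)&(h2>-136)&(h2<-100)&(abs(h1)>4);q=H[k]
  if len(q)>5: print('ring',len(q),cv2.minAreaRect(q[:,:2].astype(np.float32)),q[:,2].max())
  # camera, hook axes, absolute z
  Z=P[...,2]; k=(abs(h1)<50)&(h0>85)&(h0<240)&(Z>100)&(Z<190)
  if k.sum()<20: continue
  l0=np.sort(h0[k])[5]; b=k&(h0<l0+18)
  print('lens front',l0,'ac',h1[b].min(),h1[b].max(),'z',Z[b].min(),Z[b].max(),b.sum())
  m=k&(h0>l0+25)&(h0<l0+70);zt=np.percentile(Z[m],97);mm=m&(Z>zt-3)
  print('headtop',zt,np.median(Z[mm]),cv2.minAreaRect(P[mm][:,:2].astype(np.float32)),'ac',h1[mm].min(),h1[mm].max(),mm.sum())
E
python3 f.py a
```

```text
12.6 [556.  214.9 307.2] [-180.   -0.  125.] [-0.5  0.6 -3.2]
== wrist
body 628 ((25.953561782836914, -0.8770564198493958), 16.79522705078125) [   9.2  -16.1 -167.2] [  42.5   15.5 -133.8] ztop [-140.  -136.3]
ring 120 ((25.532081604003906, -0.31055641174316406), (4.759925842285156, 27.70880889892578), 0.6077636480331421) -109.66969033800643
lens front 144.76873080992317 ac -17.64649503288399 16.05487756958705 z 114.58776320349591 150.06586947614488 765
headtop 155.12163373126896 153.85644075636196 ((713.783935546875, 324.8885498046875), (44.97429275512695, 48.77107238769531), 35.055233001708984) ac -24.791829521541793 24.0056415854743 1912
== side
body 253 ((27.399370193481445, -0.5660710334777832), 17.709957122802734) [  10.1  -16.8 -168.9] [  44.5   16.4 -134.1] ztop [-141.2 -135.2]
ring 41 ((27.397830963134766, 1.340902328491211), (5.585169315338135, 24.532285690307617), 4.371201038360596) -110.10525395497774
lens front 147.2001854367116 ac -11.66561764798543 16.55763692446405 z 117.53736143603521 148.16982106031855 161
headtop 154.48617306669183 152.91297864741261 ((715.400634765625, 326.861083984375), (44.54773712158203, 49.86254119873047), 35.57403564453125) ac -24.759413897192665 25.044253512370684 355
== top
body 56 ((24.070907592773438, -5.422739028930664), 15.452254295349121) [   8.7  -18.6 -166.5] [  39.1   -2.  -138.4] ztop [-141.6 -140.7]
ring 7 ((24.287778854370117, -13.32276725769043), (5.080780982971191, 2.866476535797119), 84.13707733154297) -113.99360671592893
lens front 145.29462880235988 ac -17.99439669053782 -6.789023183929032 z 117.42770053430786 143.4852800967035 23
headtop 151.97654142442312 151.09149431724666 ((712.438720703125, 294.2890625), (3.748837947845459, 1.928816795349121), 27.88072967529297) ac -25.414107249260745 -23.500181416151065 3
```

View pics/awrist.png

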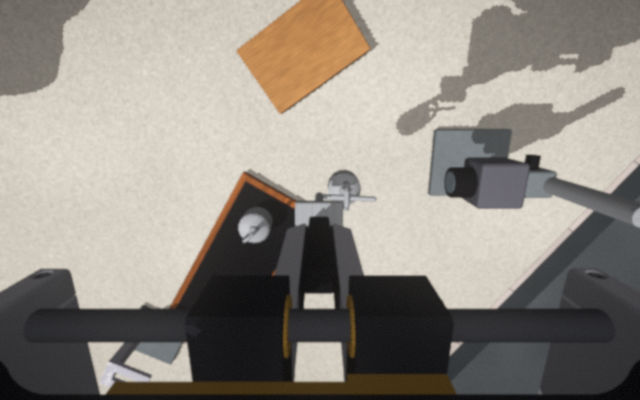

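Wrist view: weight at (345,185), lens barrel front at (450,182), already in line. It needs 39.6 mm forward along 35° and about 20.5 mm down.

>>> jog_arm:
  plan: [0,0,0,0,0,0,0.0005,0.0004,-0.0003,0,0,0,0.0018,0.0013,-0.0012,0,0,0,0.0039,0.0027,-0.0025,0,0,0,0.007,0.0049,-0.0044,0,0,0,0.0112,0.0079,-0.0071,0,0,0,0.0162,0.0114,-0.0103,0,0,0,0.0212,0.0149,-0.0134,0,0,0,0.0254,0.0178,-0.0161,0,0,0,0.0285,0.02,-0.018,0,0,0,0.0306,0.0214,-0.0193,0,0,0,0.0319,0.0223,-0.0202,0,0,0,0.0324,0.0227,-0.0205,0,0,0,0.0324,0.0227,-0.0205,0,0,0,0.0324,0.0227,-0.0205,0,0,0,0.0324,0.0227,-0.0205,0,0,0,0.0324,0.0227,-0.0205,0,0,0,0.0324,0.0227,-0.0205,0,0,0,0.0324,0.0227,-0.0205,0,0,0,0.0324,0.0227,-0.0205,0,0,0]

```text
clock: 14.75
eef_pos: [588.4, 237.6, 286.7]
eef_rot: [-3.142, -0.0, 2.182]
wrist_force: [-0.2, -0.5, -3.8]
finger_gap: 13.8
finger_force: 45.0
```

```bash
python3 f.py b; python3 - <<'E'
from h import *
a=cv2.imread('pics/bside.png')[200:370,150:330];cv2.imwrite('pics/bc.png',cv2.resize(a,None,fx=3.3,fy=3.3,interpolation=2))
# body silhouette comparison in the side camera: relative heights, weight body points vs lens
E
```

```text
14.75 [588.4 237.6 286.7] [-180.   -0.  125.] [-0.2 -0.5 -3.8]
== wrist
body 628 ((26.34358787536621, -1.224348783493042), 16.94036293029785) [   9.7  -16.2 -167.5] [  42.5   15.3 -133.8] ztop [-140.1 -136.7]
ring 124 ((25.617456436157227, -0.4301338195800781), (27.470375061035156, 4.721876621246338), 89.9590835571289) -109.06414595514855
lens front 105.38766590248612 ac -16.78992232875711 16.03136039626062 z 115.08441306498196 149.81191809381278 787
headtop 155.17655389002095 153.9040328463223 ((713.876708984375, 325.0076599121094), (44.953060150146484, 48.01676559448242), 34.96397399902344) ac -24.36725470078927 23.643678838002415 2149
== side
body 249 ((27.75410270690918, -0.06780671328306198), 16.72337532043457) [  11.   -12.4 -168.5] [  44.1   16.6 -133.5] ztop [-141.1 -135. ]
ring 35 ((26.906553268432617, 1.176253318786621), (4.960295677185059, 27.149784088134766), 2.0590384006500244) -110.71930884981498
lens front 107.62214595597956 ac -12.123359856852035 17.022453175308105 z 118.5708692565396 149.01195492773547 162
headtop 154.38600168783606 152.9446835423297 ((715.4489135742188, 327.0181579589844), (45.26092529296875, 48.646915435791016), 37.37197494506836) ac -24.12870521253229 25.478763764859043 363
== top
body 49 ((23.954294204711914, -8.967033386230469), 14.123507499694824) [   9.9  -18.7 -167.3] [  38.    -7.1 -140.3] ztop [-141.9 -140.4]
ring 7 ((23.81697654724121, -13.296805381774902), (4.9756879806518555, 2.1958866119384766), 76.29187774658203) -116.30123367089209
lens front 105.22431834644172 ac -18.137198737433334 0.4949293358244637 z 117.87643592503036 149.02541102359407 58
headtop 156.12190878733563 154.67689970972037 ((719.0116577148438, 307.47760009765625), (33.22447204589844, 15.248056411743164), 36.404781341552734) ac -25.69061810670428 -10.353018772475052 37
```

View pics/bc.png

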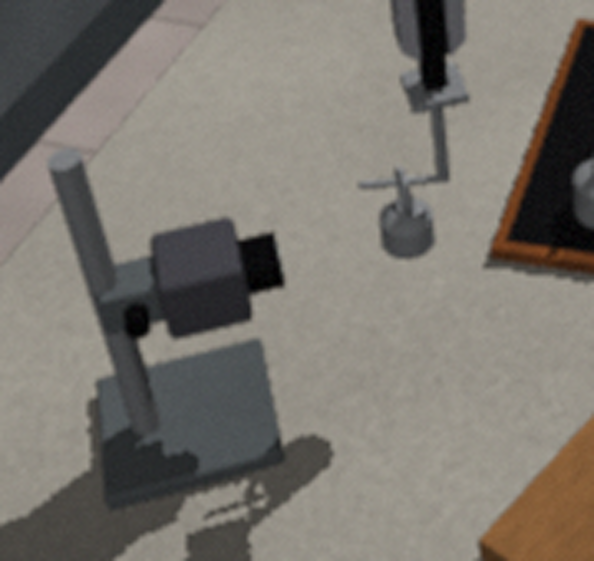

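Weight at (407,225) hangs plumb in front of the lens (265,262), prong toward the lens. Let it settle, then hand in.

>>> jog_arm:
  plan: [0,0,0,0,0,0,0,0,0,0,0,0,0,0,0,0,0,0,0,0,0,0,0,0,0,0,0,0,0,0,0,0,0,0,0,0,0,0,0,0,0,0,0,0,0,0,0,0,0,0,0,0,0,0,0,0,0,0,0,0,0,0,0,0,0,0,0,0,0,0,0,0,0,0,0,0,0,0,0,0,0,0,0,0,0,0,0,0,0,0,0,0,0,0,0,0,0,0,0,0,0,0,0,0,0,0,0,0,0,0,0,0,0,0,0,0,0,0,0,0]

```text
clock: 16.9
eef_pos: [588.5, 237.6, 286.8]
eef_rot: [3.142, -0.0, 2.182]
wrist_force: [0.1, -0.6, -3.8]
finger_gap: 13.4
finger_force: 45.0
```

```bash
python3 f.py c | head -6; python3 -c "
from cell import manip
print(manip.sign_off())"
```

```text
16.9 [588.5 237.6 286.8] [180.  -0. 125.] [ 0.1 -0.6 -3.8]
== wrist
body 624 ((26.196134567260742, -1.2868437767028809), 17.031583786010742) [   9.7  -16.4 -167.6] [  42.5   15.4 -133.1] ztop [-140.  -136.4]
ring 127 ((25.646196365356445, -0.31859397888183594), (27.426136016845703, 4.938311576843262), 89.90595245361328) -108.97725197182717
lens front 105.3049473516068 ac -17.00913851921035 16.02006309068383 z 114.20002062865888 149.2665673149259 783
headtop 155.24301014131584 153.95334692046754 ((713.8031005859375, 325.017333984375), (44.988040924072266, 48.10615158081055), 34.98772430419922) ac -24.345655714660833 23.75839057239779 2147
the job is handed in; nothing more can be done
None
```

Job handed in at about 17 s: by my camera measurements the middle weight hangs still on the held hook, about 79 mm from the lens, level with it and on its line of sight to about 1 mm, with the prong pointing at the lens.

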